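# Take the depth of a blind bore and lock the gauge

## Task

Take the depth of the blind bore in the aluminium block with the blue bridge gauge: gently lower the gauge's slide by its yellow grip until the red spring tip bears lightly on the bottom of the bore, never ramming it, then swing the orange lever clockwise all the way to lock the slide there. Let go, leaving the tip still touching bottom, and do not disturb the square, the T-bar or the pin lying near.

Things in the scene. Friction and masses are not known exactly. Their poses are not given: they have to be found in the camera images.
- gauge: Blue depth-gauge bridge fixed to the table. Two legs (at y +-85 mm) carry a crossbar 40 mm (x) by 184 mm (y), underside 120 mm and top 150 mm above the table. Origin on the table under the slide's axis; x points away from the lever, z up. The lock lever's pivot stands at x = -30 mm, y = 0 of this frame, axis vertical.
- slide: Upright slide, moving only vertically through the crossbar at x = y = 0 of the gauge; 100 mm travel. Origin: centre of its yellow grip (26 mm diameter, 34 mm tall, upright), 280 mm above the table at the upper stop. Below it a 12 x 20 mm bar and a 10 mm rod. Unlocked, friction holds it where it is left: about 3 N moves it down, 7 N up. Locked, it takes about twice that.
- tip (a point): End of the red spring tip (8 mm diameter, round) when not pressed in, 175 mm straight below the slide's origin; it moves with the slide. The tip gives way from 0.6 N on, at 2 N per mm, for 5 mm, then is solid; more than 12 N on it harms the gauge.
- block: Aluminium block 90 x 90 mm, 80 mm tall, fixed under the bridge; origin at the centre of its underside. A vertical bore of 36 mm diameter in the middle of its top (within a few mm of the slide's axis) ends in a flat bottom of unknown depth, 20 to 60 mm below the block's top, different each time.
- lever (a joint): Angle of the orange lock lever (rad): 0 open, 1.5 at the stop, growing clockwise seen from above. Seen in the gauge's frame the lever points from its pivot in direction (cos t, sin t) with t = 3.927 - value. It needs about 0.1 N m; from about 1.05 a cam grips the slide and it turns more stiffly; the cam passes its centre at 1.42. Locked from 1.35 on. It stays where it is left.
- lever_knob (a point): Grip point on the orange upright post (16 mm diameter) at the lever's end, 75 mm from the pivot, 181 mm above the table; the post's top is at 194 mm, the lever arm's upper face below it at 158 mm.
- square: Bystander: flat steel L-shaped square, legs 120 and 100 mm, 12 mm thick, lying loose; origin under the long leg's middle.
- tbar: Bystander: steel T-bar lying loose, dark crosspiece 90 mm long and 24 mm thick, lighter stem about 120 mm; origin under the crosspiece's middle.
- pin: Bystander: steel locating pin standing loose, 66 mm tall, head 40 mm across; origin at the centre of its foot.

How it is judged:
On the way, in this order (a step that is already met when the one before it is completed fails the run):
1. the tip bears on the bottom of the bore with more than 0.8 N while the lever is still open (contact force between slide and block above 0.8 N and value of joint lever below 1 rad), for 0.2 s.
2. the lever is swung to lock (above 1.35 rad) with the tip still bearing on the bottom (contact force between slide and block above 0.8 N and value of joint lever above 1.35 rad), for 0.2 s.
At the end, for the whole second after the job is handed in: The slide is at rest with its tip pressing on the bottom of the bore with more than 0.8 N, and the lever stands at 1.35 rad or more (locked) (all of step 2 and linear speed of slide below 0.005 m/s); the robot touches nothing.
It fails at once if the tip is rammed: more than 12 N on the bottom of the bore (contact force between slide and block above 12 N).
It fails at once if the square is moved by more than 20 mm (distance of square from where it was at the start of the episode above 0.02 m).
It fails at once if the T-bar is moved by more than 20 mm (distance of tbar from where it was at the start of the episode above 0.02 m).
It fails at once if the pin is moved by more than 20 mm or tipped (distance of pin from where it was at the start of the episode above 0.02 m or angle between pin's own z axis and vertical above 0.3 rad).
It also fails if it takes over 72 s, if anything falls off the work surface, if the arm or the gripper's body presses on something with over 40 N, if the wrist force passes 120 N, or if a joint passes its speed limit or range.

## Robot

A 6-joint arm with a two-finger parallel gripper is mounted at the origin on the work surface. World frame = base frame: x ahead of the robot, y to its left, z up, the work surface at z = 0. Lengths are in m, angles in rad, forces in N, time in s.
With the tool pointing down it reaches from about 0.3 to 0.775 m from the base axis. Payload 14.6 kg.
Tool frame: the origin (TCP) lies between the finger pads; the fingertips stand ctrl.tip_extent ahead of it and the grasp point (between the pads) lies 3 mm ahead of it (ctrl.tip_extent is the distance from the TCP to the fingertips, in m); z points along the fingers, y is the line along which they close (so a half turn about z gives the same grasp; the last joint's range is limited). The gripper opens to 94 mm and grips with 3 to 60 N. Pads are 16 mm wide; open, the fingers measure 119 mm over their backs; the gripper's body (75 mm by 177 mm) begins 78 mm behind the grasp point.
Start: joints at [1.054, 0.3, 1.521, -0, 1.321, -0.067], TCP at [0.239, 0.495, 0.227] pointing down, gripper open.
Joint ranges: [-3.03, 3.03], [-0.79, 2.21], [0.23, 2.52], [-1.04, 4.18], [0, 3.07], [-2.55, 2.55]. Speed limits (rad/s): [2.22, 2.22, 2.57, 3.14, 3.14, 3.14].

## Interface

Orientations are given as [roll, pitch, yaw] about the fixed x, y, z axes, in that order (R = Rz(yaw) Ry(pitch) Rx(roll)).
In Python, from station import ctrl gives the robot as it stands.
- The arm moves only by the shell command python3 shift.py 'ROWS' [OPENING] [FORCE]. ROWS is a JSON list of rows, 1 to 10 of them, each of 6 numbers: dx, dy, dz in m, then a rotation vector rx, ry, rz in rad; each row shifts and turns the commanded pose from where the row before left it, along the tool's axes as they then stand; what a row does not reach is not made up. A row lasts 1/10 s, in which the tool goes at most 0.05 m and 0.15 rad, less where a joint would pass 70% of its speed; a pose out of reach is approached as far as the arm can. OPENING is the finger opening in m, set as the command begins (- or left out keeps the last). The fingers move at their own pace and stop on an object; FORCE is the grip in N (left out, the last holds). Time passes only in rows, so rows that do not move let the fingers close. It prints the time, the measured TCP pose, the force, the opening and the grip force at its end.
- ctrl.get_obs(): the state, without advancing time (a new reading comes with each control period).
- ctrl.camera(name): name is "scene" or "top" or "wrist"; returns a dict with "pixels" (384x512x3 uint8, blue, green, red), "fx", "fy", "cx", "cy" (pixels), "extrinsics" (4x4, takes a point from camera to world coordinates). Camera axes: x right, y up, looking along -z (the intrinsics and any distortion apply to the point x, -y, -z); pixel columns grow to the right and rows downward; lengths in m; the calibration is good to about 2 mm. The wrist camera is an equidistant fisheye: a pixel r from the principal point sees the ray r / f radians off the axis. A picture is of the moment at which its call begins. There is no depth.
- ctrl.hand_in(): hands the job in; it is judged then, once.
The state is a dict: "time_s": time; "qpos": joint angles; "joint_vel": joint speeds; "tau": joint torques, N m; "ee_pos": TCP position; "eef_rot": TCP orientation; "force": force on the tool from outside, world axes, zero at the start; "moment": the same for the moment, N m; "grip_width": finger opening in m; "grip_force": force on a finger pad.
Only numpy, scipy, OpenCV 4.12 (cv2) and the standard library are available. Lean on these libraries where they do the work, as an engineer would, in place of code of your own. Each camera call takes 0.05 s, during which the arm holds its last target. There are 200 camera calls.

## Working session

There is one attempt and no reset: what is moved stays moved. The work goes in short steps, Python scripts to look and compute and a shell command to move; the robot and the scene stay as the last step left them, time stands still between calls to the robot, and variables do not carry over. Pictures are saved under pics/ and viewed, at most 10 in all, crops included, and the job is handed in when it is done.

```bash
ls; mkdir -p pics
python3 - <<'E'
from station import ctrl
import cv2,numpy as np
o=ctrl.get_obs();print({k:np.round(v,3) for k,v in o.items()},ctrl.tip_extent)
for n in("scene","top"):
    c=ctrl.camera(n);np.savez(f"pics/{n}0.npz",**c);cv2.imwrite(f"pics/{n}0.png",c["pixels"])
    print(n,c["fx"],c["cx"],c["cy"],np.round(c["extrinsics"],3).tolist(),c.keys())
a=[cv2.imread(f"pics/{n}0.png") for n in("scene","top")]
cv2.imwrite("pics/both.png",cv2.resize(np.vstack(a),(0,0),fx=.78,fy=.78))
E
```

```text
pics
shift.py
station.py
{'time_s': np.float64(0.0), 'qpos': array([ 1.054,  0.3  ,  1.522, -0.   ,  1.321, -0.067]), 'joint_vel': array([-0.001, -0.   , -0.001, -0.001,  0.001, -0.001]), 'tau': array([-1.0000e-03, -5.3182e+01, -3.5273e+01,  7.1000e-02,  2.4000e-02,
       -0.0000e+00]), 'ee_pos': array([0.239, 0.495, 0.227]), 'eef_rot': array([-3.14 , -0.   ,  2.692]), 'force': array([ 0.022, -0.122,  0.04 ]), 'moment': array([-0.004, -0.039,  0.   ]), 'grip_force': np.float64(0.0), 'grip_width': np.float64(0.094)} 0.022
scene 387.24686700023346 257.89791979852106 194.3771517735857 [[-0.827, -0.449, 0.339, 0.936], [0.563, -0.664, 0.492, 0.463], [0.004, 0.597, 0.802, 0.869], [0.0, 0.0, 0.0, 1.0]] dict_keys(['pixels', 'fx', 'fy', 'cx', 'cy', 'extrinsics'])
top 420.6467536441174 265.66411582280244 191.72228178176917 [[0.003, 0.981, -0.194, 0.462], [-1.0, 0.0, -0.018, 0.045], [-0.017, 0.194, 0.981, 1.159], [0.0, 0.0, 0.0, 1.0]] dict_keys(['pixels', 'fx', 'fy', 'cx', 'cy', 'extrinsics'])
```

View pics/both.png

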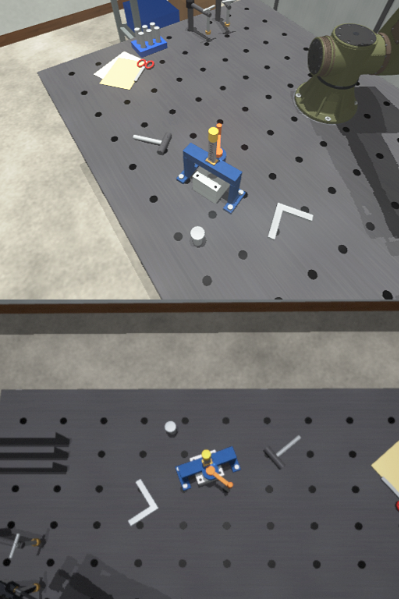

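The overview shows the gauge near scene px (272,215) and top px (267,215). The pin, square and T-bar lie around it. Next are enlarged crops of both.

Run:
```python
import cv2,numpy as np
s=cv2.imread("pics/scene0.png")[145:275,222:322];t=cv2.imread("pics/top0.png")[180:260,217:317]
f=lambda a,k:cv2.resize(a,(0,0),fx=k,fy=k,interpolation=cv2.INTER_CUBIC)
s=f(s,4.6);t=f(t,3.3)
# scene crop: px=222+u/4.6, 145+v/4.6 ; top crop at u offset 460: 217+(u-460)/3.3, 180+v/3.3
h=np.zeros((598,790,3),np.uint8);h[:s.shape[0],:460]=s;h[:t.shape[0],460:]=t
cv2.imwrite("pics/crop.png",h)
```

```text
(no output)
```

View pics/crop.png

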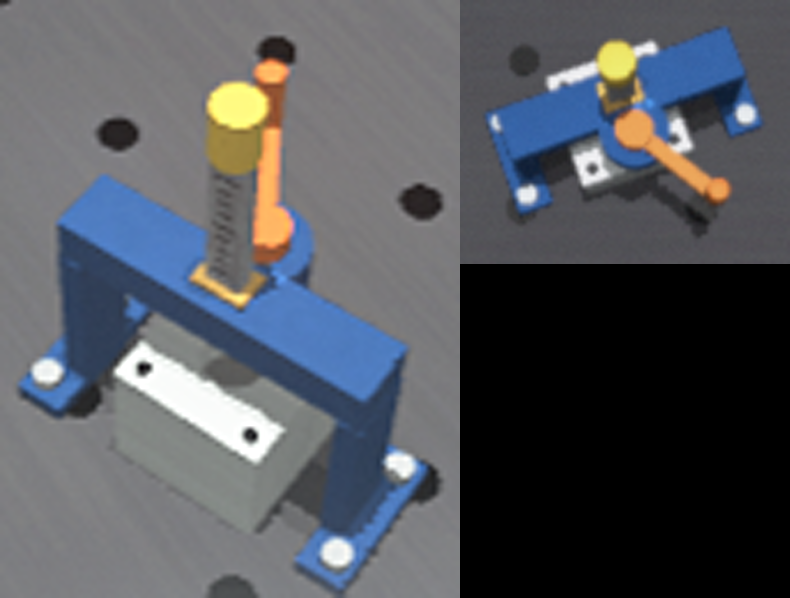

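Crops (px in crop):

| Point | Scene | Top |
|---|---|---|
| Grip top | (238,106) | (617,60) |
| Knob top | (271,71) | (718,189) |
| Pivot cap | (272,226) | (633,128) |

The bar's far-left and far-right upper edges are also visible. I'll triangulate these.

```bash
cat > m.py <<'E'
import numpy as np
def ray(n,p):
    c=np.load(f"pics/{n}0.npz");E=c["extrinsics"]
    d=E[:3,:3]@np.array([(p[0]-c["cx"])/c["fx"],-(p[1]-c["cy"])/c["fy"],-1]);return E[:3,3],d/np.linalg.norm(d)
def tri(s,t):
    o1,a=ray("scene",s);o2,b=ray("top",t)
    k=np.linalg.lstsq(np.c_[a,-b],o2-o1,rcond=None)[0];p,q=o1+k[0]*a,o2+k[1]*b
    return np.round((p+q)/2,4),round(np.linalg.norm(p-q),4)
def atz(n,p,z):
    o,d=ray(n,p);return np.round(o+d*(z-o[2])/d[2],4)
S=lambda u,v:(222+(u+.5)/4.6-.5,145+(v+.5)/4.6-.5)
T=lambda u,v:(217+(u-460+.5)/3.3-.5,180+(v+.5)/3.3-.5)
E
python3 - <<'E'
from m import *
for n,s,t in [("grip",(238,106),(617,60)),("knob",(271,71),(718,189)),("pivot",(272,226),(633,128)),("barNL?",(105,176),(740,76)),("barFL",(60,225),(725,29)),("barFR",(362,403),(488,118)),("barNR",(405,348),(510,160))]:
    print(n,*tri(S(*s),T(*t)))
for p in [(105,176),(60,225),(362,403),(405,348)]: print("scene z150",atz("scene",S(*p),.15))
for p in [(740,76),(725,29),(488,118),(510,160)]: print("top z150",atz("top",T(*p),.15))
print("grip.297",atz("scene",S(238,106),.297),atz("top",T(617,60),.297))
print("knob.194",atz("scene",S(271,71),.194),atz("top",T(718,189),.194))
E
```

```text
grip [0.6232 0.064  0.2795] 0.0005
knob [ 0.5485 -0.0051  0.1911] 0.0015
pivot [0.5935 0.056  0.1618] 0.0029
barNL? [ 0.6365 -0.025   0.1463] 0.0031
barFL [ 0.672  -0.0139  0.1431] 0.0015
barFR [0.6074 0.1587 0.1441] 0.0096
barNR [0.574  0.1441 0.1454] 0.003
scene z150 [ 0.6391 -0.0237  0.15  ]
scene z150 [ 0.675 -0.01   0.15 ]
scene z150 [0.6133 0.1577 0.15  ]
scene z150 [0.5773 0.145  0.15  ]
top z150 [ 0.6347 -0.0236  0.15  ]
top z150 [ 0.6701 -0.013   0.15  ]
top z150 [0.6034 0.1616 0.15  ]
top z150 [0.5725 0.1448 0.15  ]
grip.297 [0.6326 0.0756 0.297 ] [0.6198 0.0638 0.297 ]
knob.194 [ 0.5507 -0.0037  0.194 ] [ 0.5478 -0.0044  0.194 ]
```

Checks so far:
- The bar centre and the grip agree at about (0.622, 0.065), with yaw about 20.3°.
- The grip top measures 0.28 m rather than 0.297 m, so the slide seems to start partly lowered. I'll verify that with the wrist camera.
- The knob is 76 mm from the pivot, and the lever stands at about 0.2 rad.

I'll move above the gauge next.

```bash
python3 shift.py '[[0,0,-0.05,0,0,0],[0,0,-0.05,0,0,0],[0,0,-0.05,0,0,0],[0,0,-0.03,0,0,0]]' 0.094 | tail -3
python3 shift.py '[[-0.0444,-0.01837,0,0,0,0],[-0.0444,-0.01837,0,0,0,0],[-0.0444,-0.01837,0,0,0,0],[-0.0444,-0.01837,0,0,0,0],[-0.0444,-0.01837,0,0,0,0],[-0.0444,-0.01837,0,0,0,0],[-0.0444,-0.01837,0,0,0,0],[-0.0444,-0.01837,0,0,0,0],[-0.0444,-0.01837,0,0,0,0],[-0.0444,-0.01837,0,0,0,0]]' | tail -3
python3 shift.py '[[0,0,0,0,0,0.15],[0,0,0,0,0,0.15],[0,0,0,0,0,0.15],[0,0,0,0,0,0.15],[0,0,0,0,0,0.15],[0,0,0,0,0,0.15],[0,0,0,0,0,0.15],[0,0,0,0,0,0.15],[0,0,0,0,0,0.15],[0,0,0,0,0,0.15]]' | tail -3
python3 shift.py '[[0,0,0,0,0,0.14],[0,0,0,0,0,0.14],[0,0,0,0,0,0.14],[0,0,0,0,0,0.14],[0,0,0,0,0,0.14],[0,0,0,0,0,0.137],[0,0,0,0,0,0],[0,0,0,0,0,0]]' | tail -3
python3 - <<'E'
from station import ctrl
import cv2,numpy as np
o=ctrl.get_obs();print(o["ee_pos"],o["eef_rot"],o["qpos"])
c=ctrl.camera("wrist");np.savez("pics/wrist1.npz",**c,**{"obs_pos":o["ee_pos"]});cv2.imwrite("pics/wrist1.png",c["pixels"])
print(c["fx"],c["cx"],c["cy"],np.round(c["extrinsics"],3).tolist())
E
```

```text
force: [-0.2, 0.1, -0.2]
grip_width: 0.0941
grip_force: 0.0
force: [-0.4, 0.7, 0.3]
grip_width: 0.0943
grip_force: 0.0
force: [0.5, -0.1, 0.1]
grip_width: 0.0943
grip_force: 0.0
force: [0.6, -0.3, -0.6]
grip_width: 0.0939
grip_force: 0.0
[0.55909491 0.13680915 0.40722027] [-3.14152670e+00  4.32689266e-04  3.58910466e-01] [ 1.76358001e-01  3.01945864e-01  1.11168555e+00 -1.38668965e-05
  1.72839871e+00  1.38824170e+00]
297.3186396354542 257.89969429022085 195.9104390078642 [[0.352, 0.906, 0.234, 0.627], [-0.936, 0.341, 0.089, 0.162], [0.001, -0.25, 0.968, 0.565], [0.0, 0.0, 0.0, 1.0]]
```

View pics/wrist1.png

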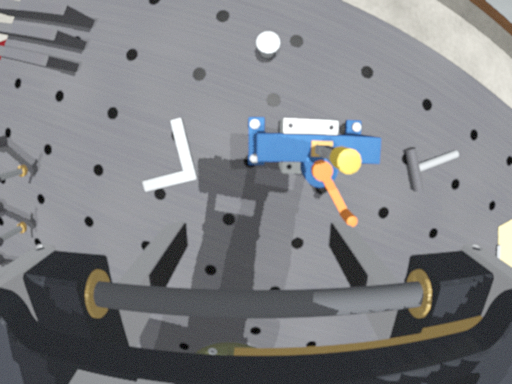

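The wrist view shows the grip top at (348,160), the knob at (351,221) and the pivot at (322,171). The gripper is still short of the gauge in translation, so I'll finish the move and take a second view.

```bash
python3 shift.py '[[0.0115,0.03,0,0,0,0],[0.0115,0.03,0,0,0,0],[0.0115,0.03,0,0,0,0],[0,0,0,0,0,0],[0,0,0,0,0,0],[0,0,0,0,0,0]]' | tail -3
python3 - <<'E'
from station import ctrl
import cv2,numpy as np
o=ctrl.get_obs();print(o["ee_pos"],o["eef_rot"],o["force"])
c=ctrl.camera("wrist");np.savez("pics/wrist2.npz",**c);cv2.imwrite("pics/wrist2.png",c["pixels"])
a=cv2.imread("pics/wrist1.png")[110:240,240:390];b=c["pixels"][110:260,180:380]
a=cv2.resize(a,(0,0),fx=2.6,fy=2.6,interpolation=2);b=cv2.resize(b,(0,0),fx=2,fy=2,interpolation=2)
h=np.zeros((345,800,3),np.uint8);h[:338,:390]=a;h[:300,400:]=b;cv2.imwrite("pics/w12.png",h)
E
```

```text
force: [0.5, -0.1, -0.6]
grip_width: 0.0939
grip_force: 0.0
[0.622349   0.06502266 0.40765896] [-3.14153141e+00 -2.27310682e-04  3.56684681e-01] [ 0.47453524 -0.08758306 -0.60367322]
```

View pics/w12.png

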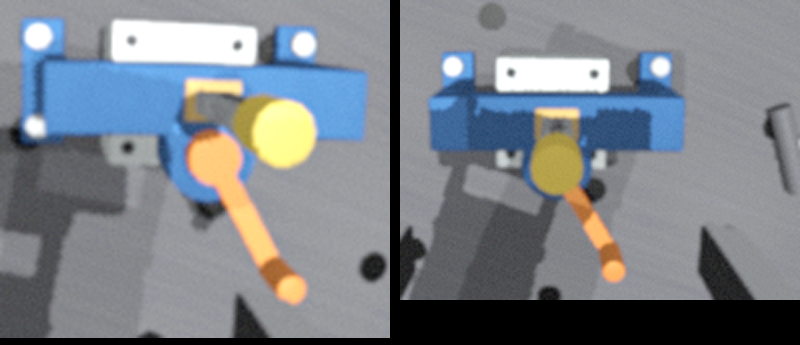

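In the two wrist crops:

| Point | Left crop | Right crop |
|---|---|---|
| Grip top | (283,133) | (557,167) |
| Knob top | (292,289) | (614,270) |

I'll triangulate all four views.

```bash
cat >> m.py <<'E'
def wray(n,p):
    c=np.load(f"pics/{n}.npz");E=c["extrinsics"];u=np.array([p[0]-c["cx"],p[1]-c["cy"]]);r=np.hypot(*u);t=r/c["fx"]
    d=np.r_[u/r*np.sin(t),np.cos(t)]*[1,-1,-1];return E[:3,3],E[:3,:3]@d
def multi(rays):
    P=[np.eye(3)-np.outer(d,d) for o,d in rays];x=np.linalg.solve(sum(P),sum(p@o for p,(o,d) in zip(P,rays)))
    return np.round(x,4),[round(1e3*np.linalg.norm(p@(x-o)),1) for p,(o,d) in zip(P,rays)]
W1=lambda u,v:wray("wrist1",(240+u/2.6-.3,110+v/2.6-.3))
W2=lambda u,v:wray("wrist2",(180+(u-400)/2-.25,110+v/2-.25))
E
python3 - <<'E'
from m import *
g=[ray("scene",S(238,106)),ray("top",T(617,60)),W1(283,133),W2(557,167)]
k=[ray("scene",S(271,71)),ray("top",T(718,189)),W1(292,289),W2(614,270)]
for r in(g,k): print(multi(r),multi(r[2:]))
for z in(.28,.297): print(z,[np.round(o+d*(z-o[2])/d[2],4)[:2] for o,d in g])
bc=[W1(207,165),W1(42,60),W1(42,135),W1(366,70),W1(366,138)]
for o,d in bc: print(np.round(o+d*(.15-o[2])/d[2],4))
E
```

```text
(array([0.6235, 0.0643, 0.2796]), [np.float64(0.4), np.float64(0.5), np.float64(0.1), np.float64(0.7)]) (array([0.6238, 0.0647, 0.2801]), [np.float64(0.3), np.float64(0.3)])
(array([ 0.5488, -0.0053,  0.1913]), [np.float64(0.5), np.float64(1.1), np.float64(0.6), np.float64(0.2)]) (array([ 0.5497, -0.0047,  0.1935]), [np.float64(0.2), np.float64(0.2)])
0.28 [array([0.6236, 0.0641]), array([0.6229, 0.0642]), array([0.6235, 0.0644]), array([0.624 , 0.0649])]
0.297 [array([0.6326, 0.0756]), array([0.6198, 0.0638]), array([0.6237, 0.0702]), array([0.628 , 0.0664])]
[0.5893 0.0535 0.15  ]
[0.6103 0.1586 0.15  ]
[0.5723 0.1443 0.15  ]
[ 0.6743 -0.0128  0.15  ]
[ 0.6387 -0.0288  0.15  ]
```

The four views agree: grip axis at (0.6236, 0.0645) and grip top at 0.280, so the slide origin is at about 0.263. The knob is at (0.549, -0.005, 0.192). Descending to the grip and closing.

```bash
python3 shift.py '[[0.001,0.001,0.04,0,0,0],[0,0,0.04,0,0,0],[0,0,0.04,0,0,0],[0,0,0.0213,0,0,0],[0,0,0,0,0,0],[0,0,0,0,0,0],[0,0,0,0,0,0]]' 
python3 shift.py '[[0,0,0,0,0,0],[0,0,0,0,0,0],[0,0,0,0,0,0],[0,0,0,0,0,0],[0,0,0,0,0,0],[0,0,0,0,0,0],[0,0,0,0,0,0],[0,0,0,0,0,0],[0,0,0,0,0,0],[0,0,0,0,0,0]]' 0.02 20
```

```text
time_s: 4.7
ee_pos: [0.6244, 0.0641, 0.2683]
eef_rot: [3.141, -0.003, 0.355]
force: [0.5, 0.8, 0.4]
grip_width: 0.0941
grip_force: 0.0
time_s: 5.7
ee_pos: [0.6235, 0.0653, 0.2661]
eef_rot: [-3.139, 0.001, 0.356]
force: [-4.5, 8.8, 1.6]
grip_width: 0.026
grip_force: 20.0
```

The grip is held at a width of 26 mm, with some lateral load. I'll ease it by 1 mm and lower 24 mm, which is free travel because the earliest possible bottom is 28 mm down.

```bash
python3 shift.py '[[0,-0.001,0,0,0,0],[0,0,0,0,0,0],[0,0,0,0,0,0]]'|grep -E "pos|force:"
python3 shift.py '[[0,0,0.003,0,0,0],[0,0,0.003,0,0,0],[0,0,0.003,0,0,0],[0,0,0.003,0,0,0],[0,0,0.003,0,0,0],[0,0,0.003,0,0,0],[0,0,0.003,0,0,0],[0,0,0.003,0,0,0]]'|grep -E "pos|force:"
python3 shift.py '[[0,0,0,0,0,0],[0,0,0,0,0,0],[0,0,0,0,0,0]]'
```

```text
ee_pos: [0.6235, 0.0653, 0.2661]
force: [-2.4, 5.2, 0.4]
grip_force: 20.0
ee_pos: [0.6235, 0.0654, 0.2424]
force: [-3.6, 6.3, 3.8]
grip_force: 20.0
time_s: 7.1
ee_pos: [0.6234, 0.0653, 0.2419]
eef_rot: [-3.14, 0.0, 0.355]
force: [-2.5, 5.7, -1.4]
grip_width: 0.0255
grip_force: 20.0
```

Moving friction reads about 3.8 N. I'll descend in 2 mm commands with a force stop between them (above 6 N while moving means contact).

```bash
cat > ok.py <<'E'
import sys
from station import ctrl
o=ctrl.get_obs();f=o["force"][2];print(round(o["ee_pos"][2],4),o["force"].round(1),flush=True);sys.exit(f>6)
E
python3 shift.py '[[0,-0.001,0.001,0,0,0],[0,0,0.001,0,0,0]]'>/dev/null; python3 ok.py &&
python3 shift.py '[[0,0,0.001,0,0,0],[0,0,0.001,0,0,0]]'>/dev/null && python3 ok.py &&
python3 shift.py '[[0,0,0.001,0,0,0],[0,0,0.001,0,0,0]]'>/dev/null && python3 ok.py &&
python3 shift.py '[[0,0,0.001,0,0,0],[0,0,0.001,0,0,0]]'>/dev/null && python3 ok.py &&
python3 shift.py '[[0,0,0.001,0,0,0],[0,0,0.001,0,0,0]]'>/dev/null && python3 ok.py
```

```text
0.2405 [-0.8 -0.8  2.8]False
```

```bash
sed -i 's/sys.exit(f>6)/sys.exit(int(f>6))/' ok.py
python3 shift.py '[[0,0,0.001,0,0,0],[0,0,0.001,0,0,0]]'>/dev/null && python3 ok.py &&
python3 shift.py '[[0,0,0.001,0,0,0],[0,0,0.001,0,0,0]]'>/dev/null && python3 ok.py &&
python3 shift.py '[[0,0,0.001,0,0,0],[0,0,0.001,0,0,0]]'>/dev/null && python3 ok.py &&
python3 shift.py '[[0,0,0.001,0,0,0],[0,0,0.001,0,0,0]]'>/dev/null && python3 ok.py &&
python3 shift.py '[[0,0,0.001,0,0,0],[0,0,0.001,0,0,0]]'>/dev/null && python3 ok.py
```

```text
0.2383 [-0.5 -1.3  3.3]
0.2361 [ 0.9 -3.   2.7]
0.2341 [ 1.5 -4.   2.8]
0.2321 [ 2.9 -5.2  3.1]
0.2301 [ 2.  -4.2  3.3]
```

Friction is steady at about 3 N with no contact yet. I'll continue.

```bash
python3 shift.py '[[0,0.0005,0.001,0,0,0],[0,0,0.001,0,0,0]]'>/dev/null && python3 ok.py &&
python3 shift.py '[[0,0,0.001,0,0,0],[0,0,0.001,0,0,0]]'>/dev/null && python3 ok.py &&
python3 shift.py '[[0,0,0.001,0,0,0],[0,0,0.001,0,0,0]]'>/dev/null && python3 ok.py &&
python3 shift.py '[[0,0,0.001,0,0,0],[0,0,0.001,0,0,0]]'>/dev/null && python3 ok.py &&
python3 shift.py '[[0,0,0.001,0,0,0],[0,0,0.001,0,0,0]]'>/dev/null && python3 ok.py &&
python3 shift.py '[[0,0,0.001,0,0,0],[0,0,0.001,0,0,0]]'>/dev/null && python3 ok.py &&
python3 shift.py '[[0,0,0.001,0,0,0],[0,0,0.001,0,0,0]]'>/dev/null && python3 ok.py &&
python3 shift.py '[[0,0,0.001,0,0,0],[0,0,0.001,0,0,0]]'>/dev/null && python3 ok.py
```

```text
0.2282 [-0.1 -0.6  4.8]
0.2266 [-1.8 -1.8  7.5]
```

Contact: the force rose from 3.1 to 4.8 to 7.5 N, which matches about 2 mm of spring (about 4.4 N). I'll hold and let it settle.

```bash
python3 shift.py '[[0,0,0,0,0,0],[0,0,0,0,0,0],[0,0,0,0,0,0]]'>/dev/null; python3 ok.py; python3 shift.py '[[0,0,0,0,0,0],[0,0,0,0,0,0],[0,0,0,0,0,0]]'>/dev/null; python3 ok.py
python3 - <<'E'
from station import ctrl
import cv2,numpy as np
for n in("scene","top"):
    c=ctrl.camera(n);cv2.imwrite(f"pics/{n}_held.png",c["pixels"])
E
```

```text
0.2265 [-1.  -2.8  5.4]
0.2265 [-1.7 -0.9  6.2]
```

The static hold is about 6 N at the tool, with the spring at about 4.4 N. That is below the 7 N upward friction. The implied bottom is at z ≈ 0.0505, a depth of about 30 mm, which is within range. Next I release, rise and go over the knob with the tool's x axis along the lever.

```bash
python3 shift.py '[[0,0,0,0,0,0],[0,0,0,0,0,0],[0,0,0,0,0,0],[0,0,0,0,0,0],[0,0,0,0,0,0],[0,0,0,0,0,0]]' 0.094 | grep -E "pos|force|wid"
python3 shift.py '[[0,0,-0.02,0,0,0],[0,0,-0.03,0,0,0],[0,0,-0.03,0,0,0],[0,0,0,0,0,0],[-0.0314,0.0132,0,0,0,0],[-0.0314,0.0132,0,0,0,0],[-0.0314,0.0132,0,0,0,0],[0,0,0,0,0,0]]' | grep -E "pos|force|wid"
python3 shift.py '[[0,0,0,0,0,-0.14],[0,0,0,0,0,-0.14],[0,0,0,0,0,-0.14],[0,0,0,0,0,-0.14],[0,0,0,0,0,0],[0,0,0,0,0,0],[0,0,0,0,0,0]]'
python3 - <<'E'
from station import ctrl
import cv2,numpy as np
w=ctrl.camera("wrist");np.savez("pics/wrist3.npz",**w)
s=ctrl.camera("scene")["pixels"][145:275,222:322]
a=cv2.resize(s,(0,0),fx=4.2,fy=4.2,interpolation=2);b=w["pixels"][100:384,110:460]
h=np.zeros((546,780,3),np.uint8);h[:,:420]=a;h[:284,430:]=b;cv2.imwrite("pics/s3.png",h)
E
```

```text
ee_pos: [0.6235, 0.0652, 0.2261]
force: [0.3, -0.6, 0.6]
grip_width: 0.0702
grip_force: 0.0
ee_pos: [0.5471, -0.0065, 0.3061]
force: [0.7, 0.3, 0.4]
grip_width: 0.0942
grip_force: 0.0
time_s: 11.5
ee_pos: [0.549, -0.0045, 0.3059]
eef_rot: [-3.141, 0.0, 0.912]
force: [-0.4, -0.0, -0.3]
grip_width: 0.0941
grip_force: 0.0
```

View pics/s3.png

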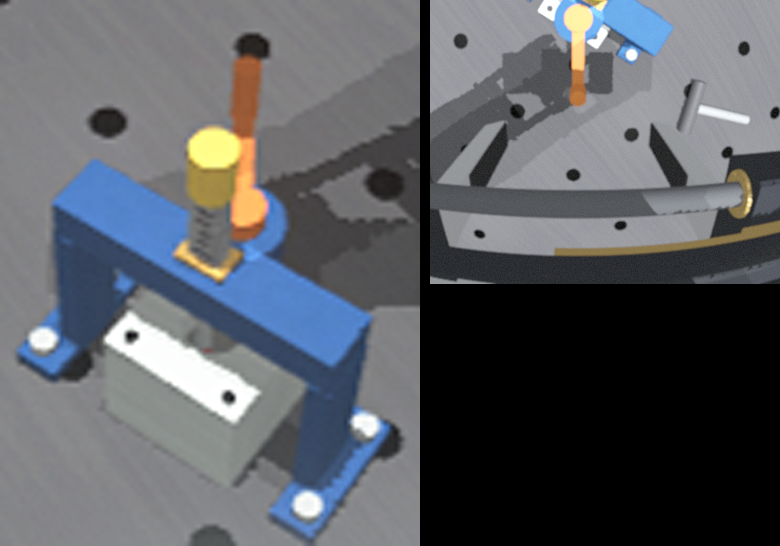

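The left crop shows the slide lowered with its red tip in the bore. The wrist crop (right) shows the knob at (577,97), centred between the fingers with the lever along tool x. I'll descend to TCP z = 0.186 and close on the post.

```bash
python3 shift.py '[[0,0,0.03,0,0,0],[0,0,0.03,0,0,0],[0,0,0.03,0,0,0],[0,0,0.03,0,0,0],[0,0,0,0,0,0],[0,0,0,0,0,0],[0,0,0,0,0,0]]' | grep -E "pos|force|wid"
python3 shift.py '[[0,0,0,0,0,0],[0,0,0,0,0,0],[0,0,0,0,0,0],[0,0,0,0,0,0],[0,0,0,0,0,0],[0,0,0,0,0,0],[0,0,0,0,0,0],[0,0,0,0,0,0],[0,0,0,0,0,0],[0,0,0,0,0,0]]' 0.010 10
```

```text
ee_pos: [0.5496, -0.0047, 0.188]
force: [-0.8, -0.8, -0.1]
grip_width: 0.0938
grip_force: 0.0
time_s: 13.3
ee_pos: [0.5489, -0.0046, 0.1861]
eef_rot: [-3.142, 0.0, 0.915]
force: [-0.0, 0.3, -0.2]
grip_width: 0.0175
grip_force: 0.0
```

```bash
python3 shift.py '[[0,0,0,0,0,0],[0,0,0,0,0,0],[0,0,0,0,0,0]]' 
python3 shift.py '[[0.00014,-0.0045,0,0,0,0.06],[0.00014,-0.0045,0,0,0,0.06],[0.00014,-0.0045,0,0,0,0.06],[0.00014,-0.0045,0,0,0,0.06],[0.00014,-0.0045,0,0,0,0.06],[0.00014,-0.0045,0,0,0,0.06],[0.00014,-0.0045,0,0,0,0.06],[0.00014,-0.0045,0,0,0,0.06]]'
python3 -c "
import numpy as np
from station import ctrl
p=ctrl.get_obs()['ee_pos'];d=p[:2]-[.5955,.0541];print(np.hypot(*d),3.927+.355-np.arctan2(d[1],d[0])%6.2832)"
```

```text
time_s: 13.6
ee_pos: [0.5489, -0.0046, 0.1862]
eef_rot: [-3.142, 0.0, 0.915]
force: [-0.4, -0.6, 0.1]
grip_width: 0.0155
grip_force: 10.0
time_s: 14.4
ee_pos: [0.5266, 0.0233, 0.1862]
eef_rot: [3.141, -0.0, 0.432]
force: [0.9, 0.5, -0.2]
grip_width: 0.0156
grip_force: 10.0
0.07543307642843942 0.7197352351007349
```

The lever is at about 0.72 rad with low forces. I'll continue.

```bash
cat > lv.py <<'E'
import numpy as np
from station import ctrl
o=ctrl.get_obs();p=o['ee_pos'];d=p[:2]-[.5955,.0541];print(p.round(4),o['force'].round(1),np.hypot(*d).round(4),(3.927+.355-np.arctan2(d[1],d[0])%6.2832).round(3))
E
python3 shift.py '[[0.00014,-0.0045,0,0,0,0.06],[0.00014,-0.0045,0,0,0,0.06],[0.00014,-0.0045,0,0,0,0.06],[0.00014,-0.0045,0,0,0,0.06],[0.00014,-0.0045,0,0,0,0.06],[0.00014,-0.0045,0,0,0,0.06],[0.00014,-0.0045,0,0,0,0.06],[0.00014,-0.0045,0,0,0,0.06]]' >/dev/null; python3 lv.py
python3 shift.py '[[0.00014,-0.0045,0,0,0,0.06],[0.00014,-0.0045,0,0,0,0.06],[0.00014,-0.0045,0,0,0,0.06]]' >/dev/null; python3 lv.py
```

```text
[0.5197 0.0581 0.1862] [-1.4 -5.3  1.6] 0.0759 1.192
[0.5215 0.0714 0.1862] [-0.1 -3.2  0.3] 0.076 1.371
```

```bash
python3 shift.py '[[0.00014,-0.0045,0,0,0,0.06],[0.00014,-0.0045,0,0,0,0.06]]' >/dev/null; python3 lv.py
python3 shift.py '[[0,-0.0015,0,0,0,0.02],[0,-0.0015,0,0,0,0.02],[0,0,0,0,0,0],[0,0,0,0,0,0]]' >/dev/null; python3 lv.py
```

```text
[0.524  0.0802 0.1862] [-2.7 -2.1  2.4] 0.0761 1.49
[0.5248 0.0818 0.1862] [-5.9 -9.9  3.9] 0.0759 1.514
```

The lever is at its stop (about 1.5 rad, force rising). I'll open, rise straight up and look.

```bash
python3 shift.py '[[0,0,0,0,0,0],[0,0,0,0,0,0],[0,0,0,0,0,0],[0,0,0,0,0,0],[0,0,0,0,0,0],[0,0,0,0,0,0],[0,0,0,0,0,0],[0,0,0,0,0,0]]' 0.094 | grep wid; python3 lv.py
python3 shift.py '[[0,0,-0.02,0,0,0],[0,0,-0.04,0,0,0],[0,0,-0.04,0,0,0],[0,0,-0.04,0,0,0],[0,0,-0.04,0,0,0],[-0.04,0,0,0,0,0],[-0.04,0,0,0,0,0],[-0.04,0,0,0,0,0],[0,0,0,0,0,0],[0,0,0,0,0,0]]'
python3 - <<'E'
from station import ctrl
import cv2,numpy as np
a=[]
for n in("scene","top"):
    c=ctrl.camera(n);np.savez(f"pics/{n}9.npz",**c)
    p=c["pixels"];a.append(cv2.resize(p[145:275,222:322] if n=="scene" else p[180:260,217:317],(0,0),fx=4.6 if n=="scene" else 3.3,fy=4.6 if n=="scene" else 3.3,interpolation=2))
    if n=="top": full=cv2.resize(p,(330,248))
h=np.zeros((598,790,3),np.uint8);h[:598,:460]=a[0];h[:264,460:]=a[1];h[300:548,460:]=full;cv2.imwrite("pics/end.png",h)
E
```

```text
grip_width: 0.0765
[0.5252 0.0831 0.1862] [0.  0.4 0.7] 0.076 1.532
time_s: 17.9
ee_pos: [0.4139, 0.1283, 0.3666]
eef_rot: [-3.141, -0.001, -0.384]
force: [-1.1, -0.3, -0.1]
grip_width: 0.0941
grip_force: 0.0
```

View pics/end.png

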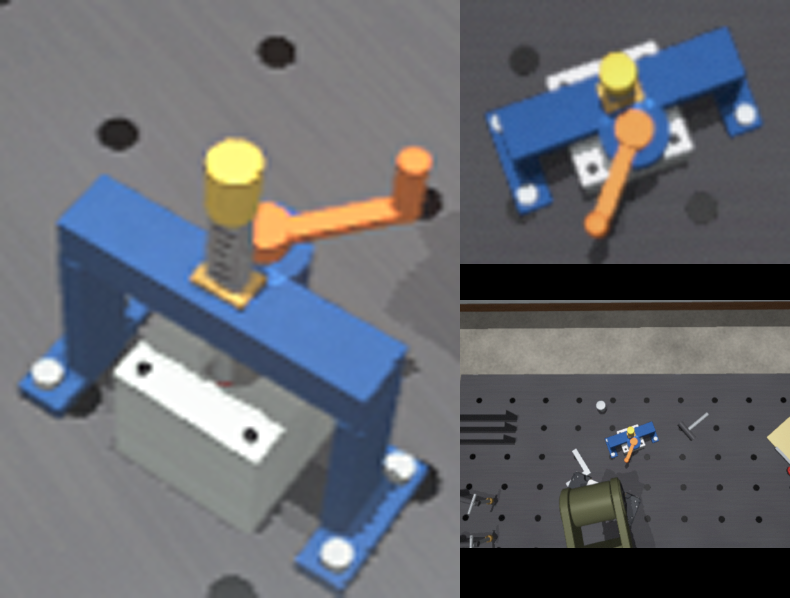

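The end view shows the lever swung round with its knob at top px (597,224) and scene px (413,160). The slide is still down and the bystanders are in place. I'll check numerically that the slide did not lift during locking, and check the lever angle.

Run:
```python
from m import *
import cv2
print("grip",*tri(S(235,162),T(618,72)));k,e=tri(S(413,160),T(597,224));print("knob",k,e)
d=k[:2]-[.5955,.0541];print("lever",3.927+.355-np.arctan2(d[1],d[0])%6.2832)
a=cv2.cvtColor(cv2.resize(cv2.imread("pics/s3.png")[:,:420],(100,130),interpolation=cv2.INTER_AREA),6).astype(np.float32)
b=cv2.cvtColor(np.load("pics/scene9.npz")["pixels"][145:275,222:322],6).astype(np.float32)
for n,(x,y,w,h) in {"grip":(42,28,18,22),"barleft":(10,38,28,40)}.items():
    # template b in a, subpixel
    print(n,cv2.phaseCorrelate(a[y:y+h,x:x+w].copy(),b[y:y+h,x:x+w].copy(),cv2.createHanningWindow((w,h),cv2.CV_32F)))
```

```text
grip [0.6225 0.0639 0.2399] 0.0013
knob [0.5241 0.0792 0.1888] 0.0011
lever 1.478453992584945
grip ((-0.2757288438281744, -0.0471645650102861), 0.9432665898844048)
barleft ((0.2285179241050468, -0.15815801217905445), 0.9241934764385223)
```

The grip top is at 0.240, unchanged to about 0.1 px through locking. The lever is at about 1.48–1.5 rad and the robot is clear. Handing in.

```bash
python3 -c "
from station import ctrl
print(ctrl.hand_in())"
```

```text
the job is handed in; nothing more can be done
None
```

The job is handed in (no verdict came back): the slide is locked with its tip about 2 mm into its spring on the bore bottom (about 30 mm deep), the lever is at its stop, and the arm is clear with the square, T-bar and pin undisturbed as far as the last view shows.

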